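# Stack the rubbing stones and slide them under the cabinet

## Task

The tuner's two rubbing stones are to be put away: lay the cork sheet squarely on the stone that sits in the rail carriage, then stack the loose stone squarely on the cork, setting each down rather than dropping it. Then push the loaded carriage along its rail, in under the cabinet, until it clicks into the first station (the first pair of brass posts) and no farther, and let go. Leave the other things on the counter where they are.

Things in the scene. Friction and masses are not known exactly. Their poses are not given: they have to be found in the camera images.
- rail: Fixed wooden rail base with two aluminium strips, 140 wide (x) x 560 long (y) x 12 mm. Origin: on the counter, on the centre line, 220 mm from the end away from the cabinet. +y runs along the rail toward the cabinet (the pushing direction); +x is across it, away from the robot.
- cabinet_edge (a point): Middle of the near lower edge of the teak cabinet (glass front), axes as the rail's, 170 mm above the counter and 60 mm toward +y of the rail's origin. The cabinet is fixed over the rail: solid for 105 mm either side (x), 280 mm on (y), 200 mm up; 14 mm square legs at its four corners, open space below.
- first_station (a point): Point on the counter midway between the first pair of brass posts (12 mm dia, 14.7 mm apart along y, tops 26 mm high), 61.5 mm to the robot's side (-x) of the rail's centre line and 140 mm toward +y of the rail's origin. The second pair is 80 mm farther along +y.
- carriage (a joint): Travel (m) along the rail's +y; 0: bed point 97 mm toward -y of the rail's origin. Starts 0 to 0.04; first station 0.240, second 0.320; ends -0.01, 0.34. About 1 N friction, stays where left. A brass spring ball midway on its -x side is pushed over a post (about 6 N in all, 7 mm before the station), then snaps between the pair and holds; 7 mm past the station it climbs out again.
- bed (a point): On the carriage: centre of the top face of the lower rubbing stone, 46 mm above the counter; axes as the rail's. That stone is dark grey, 60 (x) x 90 (y) mm, fixed in the carriage and 20 mm proud of its teak deck (90 x 130 mm, top 26 mm above the counter).
- push_face (a point): Middle of the rear (-y) face of the carriage's upright teak push board, 55 mm above the counter, axes as the rail's. Board 60 wide (x), 12 thick, 24 to 80 mm above the counter; face 68 mm behind the bed point. Push it in +y. At the first station it is 15 mm inside the cabinet's edge: an upright gripper hits the cabinet, so lean the tool's top back toward -y, about 40 degrees.
- sheet: Stiff flat cork separator sheet, tan, 60 (x) x 90 (y) x 6 mm, 35 g, loose; origin at the centre of its underside. It lies at the start on a fixed wooden rest block, 34 (x) x 70 (y) x 24 mm high, so its long edges overhang by 13 mm and can be pinched across the 60 mm width.
- stone: Loose rubbing stone, dark grey slab, 60 (x) x 90 (y) x 15 mm, about 0.23 kg; origin at the centre of its underside; lies flat on the counter.
- cup: Bystander: terracotta cup, 72 mm across the rim, 80 tall; origin at the centre of its underside.
- fork_case: Bystander: chrome tuning fork case, 170 (x) x 45 (y) x 26 mm, lying; origin at the centre of its underside.
- dividers: Bystander: pair of chrome dividers lying flat, about 150 (x) x 60 (y) x 10 mm; origin at the middle, on the counter.
- slide_box: Bystander: wooden slide-top box with a grooved lid, 90 (x) x 180 (y) x 57 mm; origin at the centre of its underside.
Mind the look-alikes: they are no part of the job. There is more than one size of the stone; the job needs the largest.

How it is judged (in metres and radians):
On the way, in this order (a step that is already met when the one before it is completed fails the run):
1. the cork sheet lies squarely on the carriage's stone, released (horizontal distance between sheet and bed below 0.012 m and z of sheet in the frame of bed between -0.004 and 0.004 m and angle between the y axis of sheet and the y axis of bed, either way round below 0.2 rad and contact force between the fingers and sheet below 0.1 N), for 0.2 s.
2. the loose stone lies squarely on the cork sheet, released (horizontal distance between sheet and bed below 0.012 m and z of sheet in the frame of bed between -0.004 and 0.004 m and angle between the y axis of each of sheet, stone and the y axis of bed, either way round below 0.2 rad and horizontal distance between stone and bed below 0.014 m and z of stone in the frame of bed between 0.003 and 0.01 m and contact force between the fingers and stone below 0.1 N), for 0.2 s.
3. the loaded carriage is held at the first station (horizontal distance between sheet and bed below 0.012 m and z of sheet in the frame of bed between -0.004 and 0.004 m and angle between the y axis of each of sheet, stone and the y axis of bed, either way round below 0.2 rad and horizontal distance between stone and bed below 0.014 m and z of stone in the frame of bed between 0.003 and 0.01 m and value of joint carriage between 0.236 and 0.244 m), for 0.2 s.
At the end, for the whole second after the job is handed in: The carriage rests in the first station (joint within 4 mm of 0.240 m), let go and still; the cork sheet lies flat on its stone (centre within 12 mm, turned less than 0.2 rad from the rail) and the loose stone flat on the cork (within 14 mm of the lower stone's centre, less than 0.2 rad) (all of step 3 and contact force between the fingers and stone below 0.1 N and contact force between the fingers and sheet below 0.1 N and velocity of joint carriage between -0.01 and 0.01 m/s and linear speed of stone below 0.02 m/s); the robot touches nothing.
It fails at once if the carriage is pushed on past the first station (beyond 0.255 m) (value of joint carriage above 0.255 m).
It fails at once if the stone is dropped: it falls more than about 13 mm out of the fingers (contact force between the fingers and stone below 0.05 N and linear speed of stone above 0.5 m/s).
It fails at once if the sheet is dropped: it falls more than about 13 mm out of the fingers (contact force between the fingers and sheet below 0.05 N and linear speed of sheet above 0.5 m/s).
It fails at once if the cup, fork case, dividers or slide-top box is moved more than 30 mm (distance of any of cup, fork_case, dividers, slide_box from where it was at the start of the episode above 0.03 m).
It also fails if it takes over 70 s, if anything falls off the work surface, if the arm or the gripper's body presses on something with over 40 N, if the wrist force passes 120 N, or if a joint passes its speed limit or range.

## Robot

A 7-joint arm with a two-finger parallel gripper is mounted at the origin on the work surface. World frame = base frame: x ahead of the robot, y to its left, z up, the work surface at z = 0. Lengths are in mm, angles in rad, forces in N, time in s.
With the tool pointing down it reaches from about 400 to 875 mm from the base axis. Payload 4.4 kg.
Tool frame: the origin (TCP) lies midway between the tips of the shut fingers; the grasp point (between the pads) lies 19 mm behind it; z points along the fingers, y is the line along which they close (so a half turn about z gives the same grasp; the last joint's range is limited). The gripper opens to 85 mm and grips with 20 to 120 N. Pads are 22 mm wide; open, the fingers measure 114 mm over their backs; the gripper's body (76 mm by 85 mm) begins 54 mm behind the grasp point. The pads swing forward as they close: fully open they stand 13 mm farther back than shut.
Start: joints at [1.104, 0.628, 0.038, 1.517, -0.027, 0.996, -0.02], TCP at [253.629, -598.49, 231.313] pointing down, gripper open.
Joint ranges: [-3.06, 3.06], [-0.37, 2.12], [-1.25, 1.32], [0.18, 2.47], [-1.1, 4.24], [0.23, 1.98], [-2.94, 2.94]. Speed limits (rad/s): [2.57, 2.57, 3.14, 3.14, 3.14, 3.14, 3.14].

## Interface

Orientations are given as [roll, pitch, yaw] about the fixed x, y, z axes, in that order (R = Rz(yaw) Ry(pitch) Rx(roll)).
In Python, from cell import ctrl gives the robot as it stands.
- The arm moves only by the shell command python3 -m crank 'ROWS' [OPENING]. ROWS is JSON, a list that holds one entry, the list of rows, each a list of 4 numbers: the shift along the tool's x, y, z normalised to -1 to 1, where 1 is 2.5 cm, then the turn about the tool's z normalised to -1 to 1, where 1 is 0.08 rad. In form: [[[dx, dy, dz, turn], ...]]. A call has 1 to 12 rows; each row shifts and turns the commanded pose from where the row before left it, along the tool's axes as they then stand; what a row does not reach is not made up. A row lasts 1/12 s, in which the tool goes at most 41.7 mm and 7.16 degrees, less where a joint would pass 70% of its speed; a pose out of reach is approached as far as the arm can. A call with a number of a shift or a turn outside -1 to 1 is refused whole. A call with a gripper value outside its range is refused whole. OPENING is the closure, from -1 (fully open) to 1 (shut), set as the call begins (- or left out, the last holds). The fingers move at their own pace and stop on an object; the grip force is fixed at half the most. Time passes only in rows, so rows that do not move let the fingers close. It gives the time, the measured TCP pose, the force, the opening and the grip force at its end, in the units of the state.
- ctrl.read_state(): the state, without advancing time (a new reading comes with each control period).
- ctrl.get_image(name): name is "scene" or "top" or "wrist"; returns a dict with "img" (400x640x3 uint8, red, green, blue), "intrinsics" (3x3 intrinsics, pixels), "extrinsics" (4x4, takes a point from camera to world coordinates). Camera axes: x right, y up, looking along -z (the intrinsics and any distortion apply to the point x, -y, -z); pixel columns grow to the right and rows downward; lengths in mm; the calibration is good to about 2 mm. The wrist camera is an equidistant fisheye: a pixel r from the principal point sees the ray r / f radians off the axis. A picture is of the moment at which its call begins. There is no depth.
- ctrl.finish_job(): hands the job in; it is judged then, once.
Trained networks look in the newest picture that a camera, given by its name, has taken for a name from the list of things; names that differ only in an ending like _2 or _b are one class to them, and where a whole thing is asked for, a point or a joint stands for the part that bears it (a point fixed in the world has none). Each returns a list of dicts, best first, with "confidence" (0 to 1); they miss things now and then, are a little off and sometimes report something else, mostly with a low value. They report only what shows in the picture. A call takes as long as a camera call. They do not tell look-alikes from the thing itself.
- ctrl.find_in(camera, target): "position" ([row, column] in pixels, amid what is visible of it).
- ctrl.trace(camera, target): "mask" (400x640 bool, what is visible of it) and "position" ([row, column] in pixels, amid what is visible of it).
- ctrl.place_of(camera, target): "position" ([row, column] in pixels: a listed point, or the origin of a listed thing).
The state is a dict: "clock": time; "qpos": joint angles; "qd": joint speeds; "tau": joint torques, N m; "eef_pos": TCP position; "tool_rot": TCP orientation; "force": force on the tool from outside, world axes, zero at the start; "torque": the same for the moment, N m; "width": finger opening in mm; "gripper_force": force on a finger pad.
Only numpy, scipy, OpenCV 4.12 (cv2) and the standard library are available. Lean on these libraries where they do the work, as an engineer would, in place of code of your own. Each camera call takes 0.05 s, during which the arm holds its last target. There are 200 camera calls.

## Working session

There is one attempt and no reset: what is moved stays moved. The work goes in short steps, Python scripts to look and compute and a shell command to move; the robot and the scene stay as the last step left them, time stands still between calls to the robot, and variables do not carry over. Pictures are saved under pics/ and viewed, at most 10 in all, crops included, and the job is handed in when it is done.

```bash
mkdir -p pics
cat > h.py <<'E'
import numpy as np, cv2
from cell import ctrl
from scipy.spatial.transform import Rotation as R
def cam(n):
    d=ctrl.get_image(n); return d
def ray(d,rc,name):
    K=np.array(d["intrinsics"]);E=np.array(d["extrinsics"])
    x=(rc[1]-K[0,2])/K[0,0];y=(rc[0]-K[1,2])/K[1,1]
    if name=="wrist":
        r=np.hypot(x,y); s=np.sin(r)/r if r>1e-9 else 1; v=np.array([x*s,-y*s,-np.cos(r)])
    else: v=np.array([x,-y,-1])
    return E[:3,3],E[:3,:3]@v
def atz(d,rc,z,name):
    o,v=ray(d,rc,name); return o+v*(z-o[2])/v[2]
def proj(d,p,name):
    K=np.array(d["intrinsics"]);E=np.array(d["extrinsics"])
    c=E[:3,:3].T@(np.array(p)-E[:3,3]); v=np.array([c[0],-c[1],-c[2]])
    if name=="wrist":
        t=np.arctan2(np.hypot(v[0],v[1]),v[2]); q=v[:2]/np.hypot(v[0],v[1])*t
    else: q=v[:2]/v[2]
    return K[1,1]*q[1]+K[1,2],K[0,0]*q[0]+K[0,2]
E
python3 - <<'E'
from h import *
print({k:np.round(v,3) for k,v in ctrl.read_state().items()})
for n in ["top","scene"]:
    d=cam(n); cv2.imwrite(f"pics/{n}0.png",cv2.cvtColor(d["img"],cv2.COLOR_RGB2BGR))
    print(n,np.round(d["extrinsics"],3).tolist(),d["intrinsics"])
    for t,z in [("rail",0),("cabinet_edge",170),("first_station",0),("bed",46),("push_face",55),("sheet",24),("stone",0),("cup",0),("fork_case",0),("dividers",0),("slide_box",0)]:
        for r in ctrl.place_of(n,t)[:4]: print(t,np.round(r["position"]),round(r["confidence"],2),np.round(atz(d,r["position"],z,n)))
E
```

```text
{'clock': np.float64(0.0), 'qpos': array([ 1.104,  0.629,  0.038,  1.518, -0.027,  0.996, -0.02 ]), 'qd': array([-0.001,  0.   ,  0.   ,  0.001,  0.   , -0.001,  0.   ]), 'tau': array([ 0.0000e+00, -5.6340e+01,  1.2260e+00, -1.9345e+01,  1.1000e-02,
        1.0000e-02, -0.0000e+00]), 'eef_pos': array([ 253.364, -597.919,  230.403]), 'tool_rot': array([-3.14 ,  0.   ,  0.401]), 'force': array([ 0.54 ,  0.486, -0.107]), 'torque': array([0.033, 0.035, 0.031]), 'gripper_force': np.float64(0.0), 'width': np.float64(85.25)}
top [[0.016, 0.994, -0.104, 473.458], [-1.0, 0.016, 0.007, -158.623], [0.009, 0.104, 0.995, 1334.669], [0.0, 0.0, 0.0, 1.0]] [[484.38964151   0.         321.62080696]
 [  0.         484.38964151 189.0188976 ]
 [  0.           0.           1.        ]]
rail [202. 260.] 0.91 [573.   3.   0.]
cabinet_edge [196. 228.] 0.75 [576.  59. 170.]
first_station [203. 318.] 0.48 [ 574. -159.    0.]
push_face [205. 315.] 0.66 [ 565. -150.   55.]
sheet [254. 304.] 0.93 [ 435. -125.   24.]
stone [261. 386.] 0.96 [ 419. -346.    0.]
stone [215. 372.] 0.6 [ 542. -309.    0.]
stone [228. 
[... 408 characters left out ...]
0.0, 0.0, 1.0]] [[456.85192939   0.         315.45870333]
 [  0.         456.85192939 193.8143067 ]
 [  0.           0.           1.        ]]
rail [233. 360.] 0.92 [574.  -1.   0.]
cabinet_edge [209. 385.] 0.91 [572.  59. 170.]
bed [216. 335.] 0.92 [577. -89.  46.]
push_face [204. 319.] 0.81 [ 563. -150.   55.]
sheet [184. 343.] 0.95 [ 435. -119.   24.]
stone [194. 278.] 0.7 [ 552. -308.    0.]
stone [176. 257.] 0.61 [ 515. -414.    0.]
cup [289. 315.] 0.76 [811. -46.   0.]
cup [233. 360.] 0.41 [574.  -2.   0.]
fork_case [287. 318.] 0.46 [802. -43.   0.]
dividers [207. 320.] 0.74 [ 537. -158.    0.]
dividers [246. 274.] 0.56 [ 736. -224.    0.]
slide_box [170. 219.] 0.64 [ 548. -546.    0.]
```

Run:
```python
import cv2
t=cv2.imread("pics/top0.png"); c=t[110:310,150:480]; cv2.imwrite("pics/top0c.png",cv2.resize(c,None,fx=2.4,fy=2.4,interpolation=cv2.INTER_CUBIC))
```

```text
(no output)
```

View pics/top0c.png

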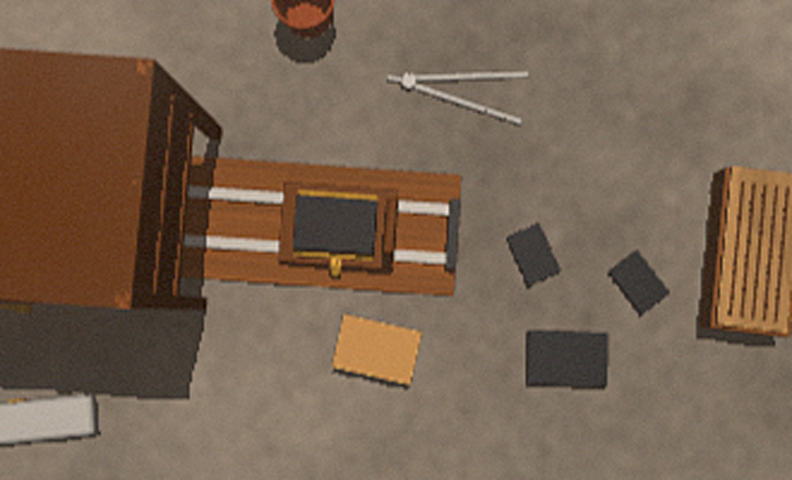

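View pics/scene0.png

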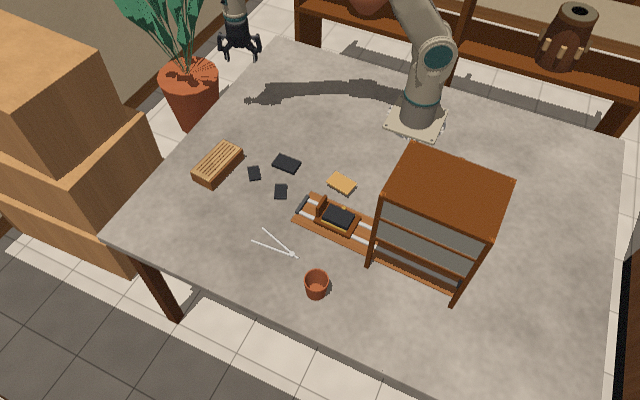

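The largest stone is at about (260,386) in the full top image, with the two smaller look-alikes to its upper right. The cork is at (254,304), and the carriage is near the open end of the rail, clear of the cabinet. Next I measure outlines.

```bash
cat >> h.py <<'E'
def rect(d,mask,z,name):
    m=cv2.morphologyEx(mask.astype(np.uint8),cv2.MORPH_OPEN,np.ones((3,3)))
    cs=max(cv2.findContours(m,cv2.RETR_EXTERNAL,cv2.CHAIN_APPROX_NONE)[0],key=cv2.contourArea)[:,0]
    p=np.array([atz(d,(r,c),z,name)[:2] for c,r in cs],np.float32)
    (c,(w,h),a)=cv2.minAreaRect(p)
    if w>h: a+=90; w,h=h,w   # a: direction of short side from world x
    return np.round(c,1),round(w,1),round(h,1),round((a+90)%180-90,1)
E
python3 - <<'E'
from h import *
for n in ["top","scene"]:
    d=cam(n)
    for t,z in [("stone",15),("sheet",30),("rail",12),("bed",46)]:
        for r in ctrl.trace(n,t)[:5]: print(n,t,np.round(r["position"]),round(r["confidence"],2),*rect(d,r["mask"],z,n))
d=cam("top")
g=cv2.cvtColor(d["img"],cv2.COLOR_RGB2GRAY).astype(int); s=d["img"].max(2).astype(int)-d["img"].min(2)
dark=((g<75)&(s<25))
n,l,st,ce=cv2.connectedComponentsWithStats(dark.astype(np.uint8),connectivity=4)
for i in range(1,n):
    x,y,w,h,a=st[i]
    if 250<a<1500 and 240<x<450 and 180<y<290: print("dark",ce[i][::-1],a,rect(d,l==i,15,"top"),rect(d,l==i,46,"top"))
E
```

```text
top stone [257. 384.] 0.6 [ 424.5 -342.2] 58.9 92.5 0.9
top stone [226. 414.] 0.57 [ 510.8 -425.9] 44.0 64.1 -52.9
top stone [216. 374.] 0.55 [ 540.1 -305. ] 40.2 58.6 -67.7
top stone [257. 309.] 0.44 [ 430.7 -129.5] 61.2 90.6 -11.5
top stone [287. 157.] 0.32 [343.7 268.4] 50.0 176.8 7.3
top sheet [257. 309.] 0.79 [ 431.3 -130.5] 60.7 90.6 -10.3
top rail [194. 174.] 0.71 [610.7 150.5] 303.1 750.6 -3.1
top bed [204. 290.] 0.79 [561.1 -85.5] 100.5 127.9 -3.2
scene stone [165. 284.] 0.72 [ 429.1 -341.9] 69.3 94.4 -1.6
scene stone [192. 280.] 0.58 [ 544.7 -304.1] 40.5 63.5 -64.1
scene stone [174. 252.] 0.52 [ 515.7 -423.4] 41.1 66.9 -51.0
scene sheet [182. 343.] 0.95 [ 434.8 -130. ] 66.8 89.4 -12.7
scene sheet [284. 315.] 0.57 [806.7 -46. ] 70.0 97.7 -64.3
scene rail [219. 427.] 0.61 [399.1  92. ] 572.4 606.1 -4.2
scene rail [220. 334.] 0.48 [560.8 -95.8] 102.7 157.7 -9.9
scene bed [217. 336.] 0.85 [578.8 -87.5] 108.7 151.5 -6.2
dark [203.4071618  289.15649867] 754 (array([571. , -79.9]), 60.8, 92.3, -2.9) (array([568.7, -81.8]), 59.3, 90.1, -2.9)
dark [215.76368876 371.60230548] 347 (array([ 540.7, -305.1]), 42.8, 60.6, -65.7) (array([ 539.1, -301.7]), 41.8, 59.2, -65.7)
dark [227.41573034 415.53651685] 356 (array([ 511.2, -424.9]), 43.8, 61.0, -51.0) (array([ 510.3, -418.6]), 42.8, 59.5, -51.0)
dark [259.36815287 385.54267516] 785 (array([ 423.4, -343.5]), 61.7, 89.4, 0.3) (array([ 424.5, -339.2]), 60.3, 87.3, 0.3)
```

```bash
python3 -m crank '[[[0,0,0,-1],[0,0,0,-1],[0,0,0,-1],[0,0,0,-1],[0,0,0,-1],[0,0,0,-1],[0,0,0,-1],[0,0,0,-1],[0,0,0,-1],[0,0,0,-1],[0,0,0,-1],[0,0,0,-1]]]' -1
cat >> h.py <<'E'
def go(x,y,z,ang=None):
    "delta in tool axes (mm and units); ang: wanted direction of tool y, deg (mod 180)"
    s=ctrl.read_state(); M=R.from_euler("xyz",s["tool_rot"]).as_matrix()
    q=M.T@(np.array([x,y,z])-s["eef_pos"]); a=np.degrees(np.arctan2(M[1,1],M[0,1]))
    out=["pos",np.round(s["eef_pos"],1),"tooly",round(a,1),"rot",np.round(s["tool_rot"],3),"units",np.round(q/25,2)]
    if ang is not None:
        da=(ang-a+90)%180-90; out+=["turn units",round(-np.radians(da)/.08,2)]
    print(*out)
E
python3 -c "
from h import *
go(431,-130,130,-11)"
```

```text
clock: 2.75
eef_pos: [253.5, -598.5, 231.3]
tool_rot: [-3.142, 0.0, 1.365]
force: [-0.3, 0.1, 0.2]
width: 85.3
gripper_force: 0.0
pos [ 253.5 -598.5  231.3] tooly -11.8 rot [-3.142  0.     1.365] units [19.8   3.11  4.05] turn units -0.18
```

```bash
python3 -m crank '[[[1,0.16,0.1,-0.18],[1,0.16,0.2,0],[1,0.16,0.2,0],[1,0.16,0.2,0],[1,0.16,0.2,0],[1,0.16,0.2,0],[1,0.16,0.2,0],[1,0.16,0.2,0],[1,0.16,0.2,0],[1,0.16,0.2,0]]]'
python3 -m crank '[[[1,0.16,0.2,0],[1,0.16,0.2,0],[1,0.16,0.2,0],[1,0.16,0.2,0],[1,0.16,0.2,0],[1,0.16,0.2,0],[1,0.16,0.2,0],[1,0.16,0.2,0],[0.8,0.1,0.2,0],[0.8,0.1,0.2,0],[0,0,0,0]]]'
python3 - <<'E'
from h import *
d=cam("wrist"); cv2.imwrite("pics/w1.png",cv2.cvtColor(d["img"],cv2.COLOR_RGB2BGR))
for r in ctrl.trace("wrist","sheet")[:2]: print(r["position"],r["confidence"],*rect(d,r["mask"],30,"wrist"))
go(431,-130,60,-11)
print([np.round(proj(d,p,"wrist")) for p in [(431,-130,30),(569,-82,46)]])
E
```

```text
clock: 3.58
eef_pos: [342.2, -360.2, 183.8]
tool_rot: [3.141, 0.0, 1.375]
force: [0.7, -0.7, 0.2]
width: 85.4
gripper_force: 0.0
clock: 4.5
eef_pos: [426.2, -128.7, 133.4]
tool_rot: [3.141, -0.002, 1.382]
force: [-0.1, 0.7, 0.0]
width: 85.4
gripper_force: 0.0
[187.4, 324.7] 0.75 [ 432.4 -128.3] 60.3 89.9 -11.9
pos [ 425.  -132.4  133.8] tooly -11.1 rot [3.142 0.    1.377] units [0.14 0.22 2.95] turn units -0.02
[array([194., 321.]), array([111., 478.])]
```

View pics/w1.png

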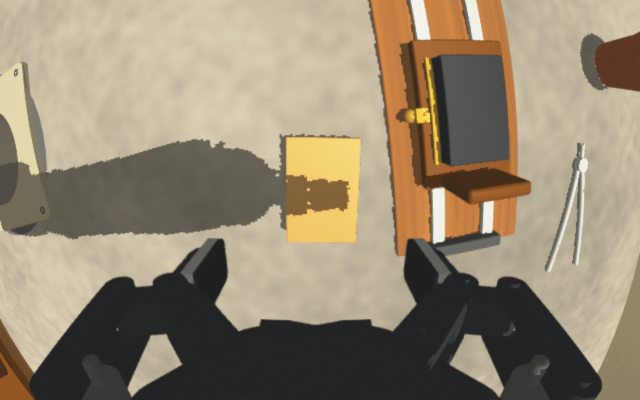

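Cork seen centred at (187,324) in the wrist image, midway between the open fingers and square to them. Descending.

```bash
python3 -m crank '[[[0.1,0.13,0.8,0.05],[0.09,0.13,0.8,0],[0,0,0.8,0],[0,0,0.8,0],[0,0,0.6,0],[0,0,0.5,0],[0,0,0.4,0],[0,0,0,0],[0,0,0,0]]]'
python3 -c "
from h import *
go(432,-129,16,-11.5)"
python3 -m crank '[[[0,0,0,0],[0,0,0,0],[0,0,0,0],[0,0,0,0],[0,0,0,0],[0,0,0,0]]]' 1
python3 -c "
from h import *
go(432,-129,16,-11.5)"
```

```text
clock: 5.35
eef_pos: [430.8, -131.1, 20.5]
tool_rot: [-3.139, 0.001, 1.369]
force: [0.6, 0.2, -0.0]
width: 85.6
gripper_force: 0.0
pos [ 430.8 -131.1   20.5] tooly -11.5 rot [-3.139e+00  1.000e-03  1.369e+00] units [0.09 0.03 0.18] turn units -0.01
clock: 5.85
eef_pos: [431.7, -130.4, 22.0]
tool_rot: [-3.141, 0.003, 1.371]
force: [-1.0, 0.1, 11.3]
width: 57.4
gripper_force: 61.6
pos [ 431.7 -130.4   22. ] tooly -11.5 rot [-3.141e+00  3.000e-03  1.371e+00] units [ 0.06 -0.    0.24] turn units 0.01
```

```bash
python3 -m crank '[[[0,0,-0.3,0],[0,0,-0.6,0],[0,0,-0.8,0],[0,0,-0.8,0],[0,0,-0.8,0],[0,0,-0.3,0],[0,0,0,0],[0,0,0,0]]]'
python3 - <<'E'
from h import *
d=cam("wrist")
for r in ctrl.trace("wrist","sheet")[:1]: print(r["confidence"],[ (z,*rect(d,r["mask"],z,"wrist")) for z in (110,115)])
d=cam("wrist")
cv2.imwrite("pics/w2.png",cv2.cvtColor(d["img"],cv2.COLOR_RGB2BGR))
g=cv2.cvtColor(d["img"],cv2.COLOR_RGB2GRAY).astype(int); s=d["img"].max(2).astype(int)-d["img"].min(2)
n,l,st,ce=cv2.connectedComponentsWithStats(((g<75)&(s<25)).astype(np.uint8),connectivity=4)
for i in range(1,n):
    if st[i][4]>1000: print(ce[i][::-1],st[i][4],rect(d,l==i,46,"wrist"))
go(569,-82,85,-2.9); print(ctrl.read_state()["width"])
E
```

```text
clock: 6.52
eef_pos: [431.5, -130.0, 110.8]
tool_rot: [-3.14, 0.002, 1.371]
force: [0.1, 0.4, -1.7]
width: 57.3
gripper_force: 63.9
0.95 [(110, array([ 431.5, -131.5]), 63.5, 95.1, -11.8), (115, array([ 432. , -129.2]), 61.2, 91.8, -11.8)]
[107.27871486 448.15502008] 1245 (array([536.1, -78.1]), 8.4, 85.5, -3.1)
[342.11262792 314.00642297] 50911 (array([ 390.8, -289.5]), 291.9, 765.0, 80.7)
pos [ 430.8 -129.6  109.7] tooly -11.4 rot [-3.138e+00  1.000e-03  1.371e+00] units [2.96 5.05 0.97] turn units -1.86
56.678736697783485
```

View pics/w2.png

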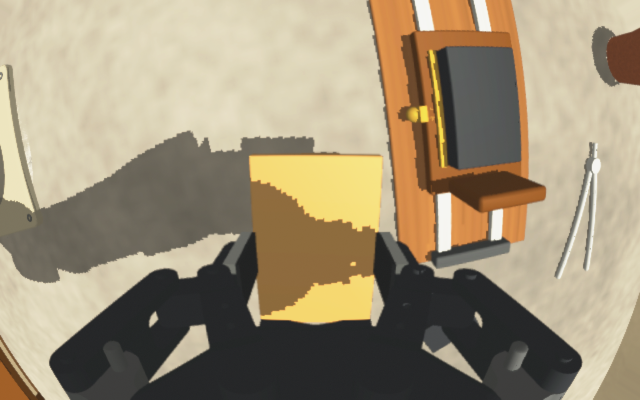

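```bash
python3 -m crank '[[[0,0,0,-0.93],[0,0,0,-0.93],[0.3,0.7,0,0],[0.4,0.9,0,0],[0.4,1,0,0],[0.4,1,0,0],[0.3,0.9,0,0],[0.2,0.6,0,0],[0.1,0.28,0,0],[0,0,0,0],[0,0,0,0],[0,0,0,0]]]'
python3 - <<'E'
from h import *
d=cam("wrist"); cv2.imwrite("pics/w3.png",cv2.cvtColor(d["img"],cv2.COLOR_RGB2BGR))
for r in ctrl.trace("wrist","sheet")[:1]: print(r["confidence"],[ (z,*rect(d,r["mask"],z,"wrist")) for z in (115,118)])
d2=cam("top"); cv2.imwrite("pics/t3.png",cv2.cvtColor(d2["img"],cv2.COLOR_RGB2BGR))
go(568,-84,44,-2.9)
E
```

```text
clock: 7.67
eef_pos: [566.7, -84.8, 109.6]
tool_rot: [-3.137, 0.002, 1.52]
force: [0.2, 0.6, -0.4]
width: 57.3
gripper_force: 63.9
0.67 [(115, array([566.8, -83.4]), 60.7, 90.6, -3.6), (118, array([566.9, -82. ]), 59.3, 88.6, -3.6)]
pos [567.4 -84.9 110.2] tooly -2.9 rot [-3.138e+00  2.000e-03  1.519e+00] units [0.04 0.03 2.65] turn units -0.01
```

View pics/w3.png

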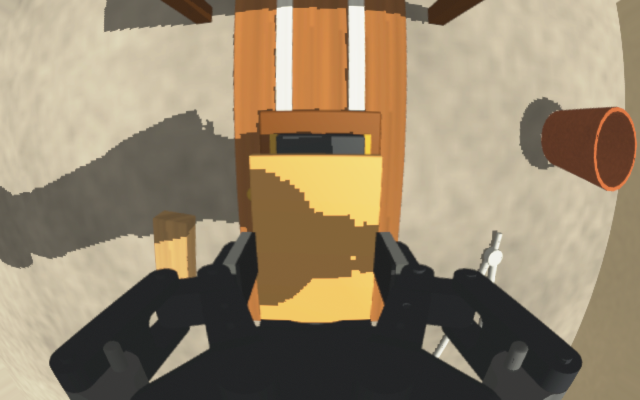

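Run:
```python
from h import *
d=cam("wrist")
print(atz(d,(135,276),46,"wrist"),atz(d,(133,365),46,"wrist"))
print(proj(d,(541.3,-35.4,46),"wrist"),proj(d,(601.3,-38.6,46),"wrist"))
```

```text
[543.87191776 -33.56523163  46.        ] [603.21905808 -35.1334092   46.        ]
(np.float64(137.97781531306387), np.float64(272.3906615786274)) (np.float64(138.23467473811002), np.float64(362.3254972453691))
```

```bash
python3 -m crank '[[[0.1,0.14,0.3,0],[0,0,0.5,0],[0,0,0.5,0],[0,0,0.5,0],[0,0,0.3,0],[0,0,0.2,0],[0,0,0.15,0],[0,0,0,0],[0,0,0,0]]]'
python3 -c "
from h import *
go(570.5,-82,44,-2.9)"
```

```text
clock: 8.62
eef_pos: [572.1, -81.8, 49.0]
tool_rot: [-3.14, 0.001, 1.52]
force: [0.1, 1.0, -0.3]
width: 57.3
gripper_force: 63.9
pos [572.1 -81.8  49. ] tooly -2.9 rot [-3.14e+00  1.00e-03  1.52e+00] units [-0.01 -0.06  0.2 ] turn units 0.0
```

```bash
python3 -m crank '[[[0,-0.04,0.06,0],[0,0,0.06,0],[0,0,0,0]]]'; python3 -m crank '[[[0,0,0.05,0],[0,0,0,0],[0,0,0,0]]]'; python3 -c "
from h import *
go(570.5,-82,44,-2.9)"
```

```text
clock: 8.87
eef_pos: [571.0, -82.0, 46.2]
tool_rot: [-3.14, 0.001, 1.52]
force: [-0.3, -0.1, -0.5]
width: 57.2
gripper_force: 63.9
clock: 9.12
eef_pos: [571.0, -81.9, 44.8]
tool_rot: [-3.139, 0.001, 1.52]
force: [-0.8, -0.1, -0.0]
width: 57.4
gripper_force: 63.9
pos [571.  -81.9  44.8] tooly -2.9 rot [-3.139e+00  1.000e-03  1.520e+00] units [-0.01 -0.02  0.03] turn units -0.0
```

```bash
python3 -m crank '[[[0,0,0.05,0],[0,0,0,0]]]'; python3 -m crank '[[[0,0,0.04,0],[0,0,0,0]]]'
```

```text
clock: 9.28
eef_pos: [571.2, -81.9, 44.1]
tool_rot: [-3.14, 0.001, 1.52]
force: [-1.3, -0.6, 4.7]
width: 57.3
gripper_force: 64.5
clock: 9.45
eef_pos: [571.2, -81.9, 44.1]
tool_rot: [-3.14, 0.002, 1.52]
force: [-2.7, 0.3, 12.4]
width: 57.1
gripper_force: 65.6
```

Contact: the cork is seated. I release and rise.

```bash
python3 -m crank '[[[0,0,-0.05,0],[0,0,0,0],[0,0,0,0],[0,0,0,0],[0,0,0,0]]]' -1; python3 -m crank '[[[0,0,-0.3,0],[0,0,-0.8,0],[0,0,-0.9,0],[0,0,-0.9,0],[0,0,-0.5,0],[0,0,0,0],[0,0,0,0]]]'
python3 - <<'E'
from h import *
d=cam("wrist"); cv2.imwrite("pics/w4.png",cv2.cvtColor(d["img"],cv2.COLOR_RGB2BGR))
for r in ctrl.trace("wrist","sheet")[:1]: print(r["confidence"],rect(d,r["mask"],52,"wrist"))
print(proj(d,(570.5,-80.5,52),"wrist"))
go(423.4,-343.5,130,0.3)
E
```

```text
clock: 9.87
eef_pos: [570.9, -81.9, 43.5]
tool_rot: [-3.139, 0.001, 1.52]
force: [-0.2, 0.5, -0.2]
width: 85.7
gripper_force: 0.0
clock: 10.45
eef_pos: [571.6, -81.9, 129.5]
tool_rot: [-3.141, 0.001, 1.52]
force: [-0.9, 0.2, -0.8]
width: 85.5
gripper_force: 0.0
0.6 (array([571.2, -79.7]), 60.1, 89.0, -2.9)
(np.float64(199.7262486325434), np.float64(313.59434294368634))
pos [570.4 -82.  128.1] tooly -2.9 rot [-3.138e+00  1.000e-03  1.520e+00] units [-10.75  -5.34  -0.04] turn units -0.7
```

View pics/w4.png

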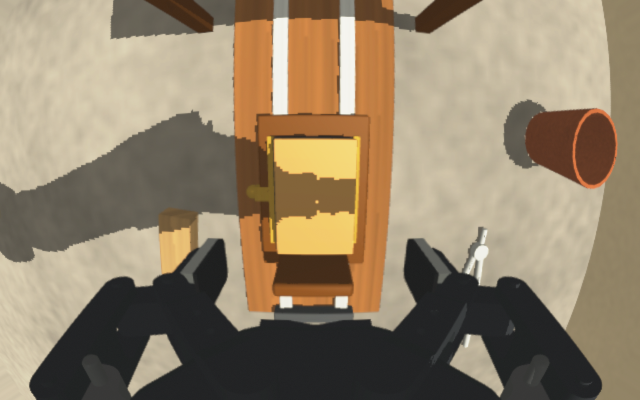

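The cork lies square on the carriage stone (rows 136–254, columns 272–356). Now the stone.

```bash
python3 -m crank '[[[-0.9,-0.45,0,0],[-1,-0.49,0,0],[-1,-0.49,0,0],[-1,-0.49,0,0],[-1,-0.49,0,0],[-1,-0.49,0,0],[-1,-0.49,0,0],[-1,-0.49,0,0],[-1,-0.49,0,0],[-1,-0.49,0,0],[-0.9,-0.49,0,-0.7],[0,0,0,0]]]'
python3 - <<'E'
from h import *
ctrl.get_image("wrist")
d=cam("wrist")
for r in ctrl.trace("wrist","stone")[:3]: print(r["position"],r["confidence"],rect(d,r["mask"],15,"wrist"))
go(423.4,-343.5,-2,0.3)
E
```

```text
clock: 11.55
eef_pos: [418.7, -350.2, 127.5]
tool_rot: [-3.134, 0.002, 1.57]
force: [-0.7, -0.5, -0.5]
width: 85.5
gripper_force: 0.0
[268.8, 393.4] 0.91 (array([ 499.9, -427.8]), 38.4, 46.4, 35.9)
[181.9, 318.9] 0.89 (array([ 425.6, -343.1]), 60.6, 92.2, -1.4)
[140.8, 446.3] 0.82 (array([ 537.8, -304.9]), 43.0, 62.7, -65.6)
pos [ 423.7 -343.9  128.5] tooly 0.3 rot [-3.139e+00 -1.000e-03  1.576e+00] units [0.01 0.   5.22] turn units -0.01
```

```bash
python3 -m crank '[[[0.03,0.05,0.8,0],[0,0,0.9,0],[0,0,0.9,0],[0,0,0.9,0],[0,0,0.7,0],[0,0,0.5,0],[0,0,0.35,0],[0,0,0,0],[0,0,0,0]]]'
python3 -c "
from h import *
go(425,-343,1,0)"
```

```text
clock: 12.45
eef_pos: [425.5, -342.9, 3.0]
tool_rot: [-3.139, 0.0, 1.578]
force: [-0.4, 0.7, -0.0]
width: 85.3
gripper_force: 0.0
pos [ 425.5 -342.9    3. ] tooly 0.4 rot [-3.139  0.     1.578] units [-0.01 -0.02  0.08] turn units 0.09
```

```bash
python3 -m crank '[[[0,0,0.05,0],[0,0,0,0],[0,0,0,0],[0,0,0,0],[0,0,0,0],[0,0,0,0],[0,0,0,0]]]' 1
python3 -m crank '[[[0,0,-0.2,0],[0,0,-0.5,0],[0,0,-0.8,0],[0,0,-0.9,0],[0,0,-0.9,0],[0,0,-0.8,0],[0,0,-0.5,0],[0,0,0,0],[0,0,0,0]]]'
python3 - <<'E'
from h import *
d=cam("wrist"); cv2.imwrite("pics/w5.png",cv2.cvtColor(d["img"],cv2.COLOR_RGB2BGR))
for r in ctrl.trace("wrist","stone")[:3]: print(r["position"],r["confidence"],[rect(d,r["mask"],z,"wrist") for z in(125,130)])
go(571,-82,118,-2.9)
E
```

```text
clock: 13.03
eef_pos: [425.4, -344.3, 3.1]
tool_rot: [-3.141, 0.002, 1.576]
force: [-1.0, 2.0, 5.9]
width: 58.3
gripper_force: 64.3
clock: 13.78
eef_pos: [425.0, -344.3, 117.4]
tool_rot: [-3.14, 0.002, 1.576]
force: [-0.5, -0.2, -2.9]
width: 58.1
gripper_force: 65.1
[234.8, 316.3] 0.9 [(array([ 425.2, -342.7]), 61.6, 90.4, -0.7), (array([ 425.2, -340.4]), 59.3, 87.1, -0.7)]
[144.5, 444.1] 0.77 [(array([ 487. , -293.3]), 23.0, 34.3, -65.5), (array([ 484.7, -292.8]), 22.2, 33.0, -65.5)]
[258.4, 424.8] 0.59 [(array([ 481.1, -349.4]), 7.8, 25.4, 38.1), (array([ 479. , -346.8]), 7.5, 24.4, 38.1)]
pos [ 424.2 -343.7  116. ] tooly 0.3 rot [-3.138  0.     1.576] units [10.44  5.93 -0.1 ] turn units 0.7
```

View pics/w5.png

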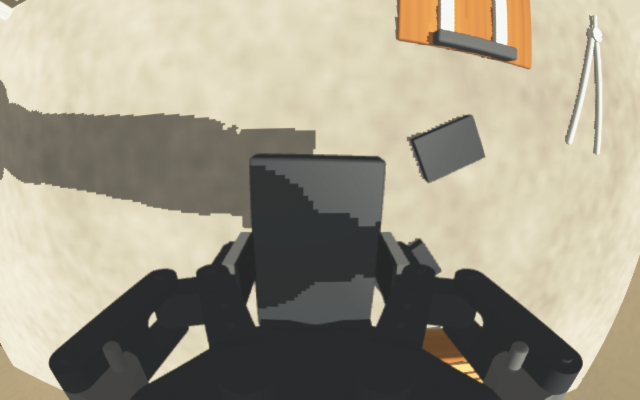

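```bash
python3 -m crank '[[[0,0,0,0.7],[0.6,0.3,0,0],[1,0.5,0,0],[1,0.5,0,0],[1,0.5,0,0],[1,0.5,0,0],[1,0.5,0,0],[1,0.5,0,0],[1,0.5,0,0],[1,0.5,0,0],[1,0.5,0,0],[0.8,0.4,0,0]]]'
python3 -m crank '[[[0.3,0.1,0,0],[0,0,0,0],[0,0,0,0],[0,0,0,0]]]'
python3 - <<'E'
from h import *
d=cam("wrist")
for r in ctrl.trace("wrist","stone")[:2]: print(r["position"],r["confidence"],[rect(d,r["mask"],z,"wrist") for z in(127,129)])
go(570.5,-83,55,-2.9)
E
```

```text
clock: 14.88
eef_pos: [568.3, -88.1, 114.9]
tool_rot: [-3.138, -0.0, 1.522]
force: [0.6, 0.4, -2.0]
width: 57.7
gripper_force: 65.0
clock: 15.22
eef_pos: [569.5, -85.8, 115.5]
tool_rot: [-3.137, 0.003, 1.518]
force: [0.4, -0.8, -2.1]
width: 58.2
gripper_force: 65.0
[231.3, 315.7] 0.66 [(array([570.1, -82.1]), 60.0, 88.3, -4.1), (array([570.1, -81.2]), 59.1, 86.9, -4.1)]
[127.7, 315.3] 0.16 [(array([573.2, -28.6]), 19.5, 50.1, 85.4), (array([573.2, -28.5]), 19.2, 49.3, 85.4)]
pos [570.  -85.7 115.9] tooly -3.1 rot [-3.138e+00  2.000e-03  1.517e+00] units [0.12 0.02 2.43] turn units -0.04
```

```bash
python3 -m crank '[[[0.08,0.03,0.3,-0.1],[0,0,0.5,0],[0,0,0.5,0],[0,0,0.4,0],[0,0,0.25,0],[0,0,0.15,0],[0,0,0.1,0],[0,0,0,0],[0,0,0,0]]]'
python3 -c "
from h import *
go(570.5,-83,55,-2.9)"
```

```text
clock: 16.07
eef_pos: [572.0, -81.5, 61.4]
tool_rot: [-3.14, 0.001, 1.528]
force: [-0.2, 0.3, -1.7]
width: 57.8
gripper_force: 65.0
pos [572.  -81.5  61.4] tooly -2.4 rot [-3.140e+00  1.000e-03  1.528e+00] units [-0.06 -0.06  0.26] turn units 0.1
```

```bash
python3 -m crank '[[[-0.04,-0.03,0.08,0.1],[0,0,0.07,0],[0,0,0,0]]]'; python3 -m crank '[[[0,0,0.05,0],[0,0,0,0]]]'; python3 -m crank '[[[0,0,0.04,0],[0,0,0,0]]]'
```

```text
clock: 16.32
eef_pos: [570.8, -82.8, 57.5]
tool_rot: [-3.139, 0.001, 1.52]
force: [-0.3, -0.7, -2.2]
width: 57.9
gripper_force: 65.0
clock: 16.48
eef_pos: [570.9, -82.6, 56.2]
tool_rot: [-3.139, 0.001, 1.52]
force: [0.7, 0.1, -1.8]
width: 57.9
gripper_force: 65.0
clock: 16.65
eef_pos: [570.9, -82.5, 55.2]
tool_rot: [-3.139, 0.001, 1.52]
force: [-0.5, -0.7, -2.4]
width: 58.0
gripper_force: 65.1
```

```bash
python3 -m crank '[[[0,0,0.04,0],[0,0,0,0]]]'; python3 -m crank '[[[0,0,0.04,0],[0,0,0,0]]]'
```

```text
clock: 16.82
eef_pos: [571.0, -82.5, 55.1]
tool_rot: [-3.14, 0.002, 1.52]
force: [-3.2, -0.8, 5.5]
width: 57.6
gripper_force: 65.8
clock: 16.98
eef_pos: [571.0, -82.5, 55.1]
tool_rot: [-3.14, 0.002, 1.52]
force: [-3.4, 0.4, 12.7]
width: 57.9
gripper_force: 66.6
```

Contact; release, rise and check.

```bash
python3 -m crank '[[[0,0,-0.04,0],[0,0,0,0],[0,0,0,0],[0,0,0,0],[0,0,0,0]]]' -1; python3 -m crank '[[[0,0,-0.3,0],[0,0,-0.8,0],[0,0,-0.9,0],[0,0,-0.9,0],[0,0,-0.5,0],[0,0,0,0],[0,0,0,0]]]'
python3 - <<'E'
from h import *
d=cam("wrist"); cv2.imwrite("pics/w6.png",cv2.cvtColor(d["img"],cv2.COLOR_RGB2BGR))
for r in ctrl.trace("wrist","stone")[:2]: print(r["position"],r["confidence"],rect(d,r["mask"],67,"wrist"))
for t,z in [("push_face",55),("bed",46),("cabinet_edge",170),("rail",0)]:
  for r in ctrl.place_of("wrist",t)[:1]: print(t,r["position"],r["confidence"],atz(d,r["position"],z,"wrist"))
go(571,-82,130)
E
```

```text
clock: 17.4
eef_pos: [570.9, -82.5, 54.1]
tool_rot: [-3.139, 0.001, 1.52]
force: [0.3, -0.5, -0.5]
width: 85.2
gripper_force: 0.0
clock: 17.98
eef_pos: [571.5, -82.6, 140.0]
tool_rot: [-3.141, 0.001, 1.52]
force: [-0.5, 0.3, -0.4]
width: 85.5
gripper_force: 0.0
[196.6, 317.2] 0.89 (array([571. , -81.4]), 60.0, 90.3, -3.8)
[134.5, 314.1] 0.47 (array([557.2, -34. ]), 2.8, 18.1, 86.3)
push_face [276.1, 313.9] 0.79 [ 567.02134045 -149.87899904   55.        ]
rail [90.2, 314.6] 0.65 [575.27786084   2.51644081   0.        ]
pos [570.5 -82.4 138.3] tooly -2.9 rot [-3.138e+00  1.000e-03  1.520e+00] units [0.02 0.02 0.33]
```

View pics/w6.png

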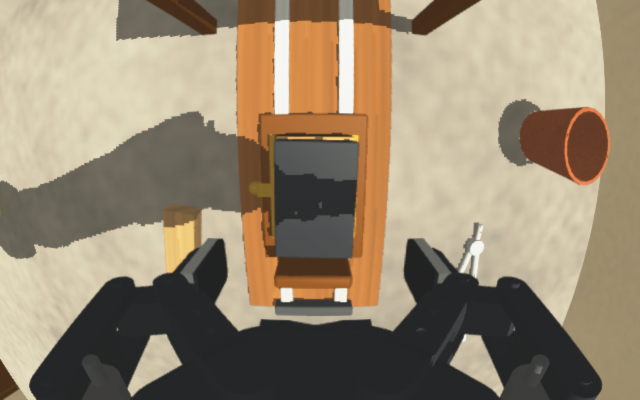

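Stone is square on the cork (centre row 197, column 317, against the cork edge at row 138). The moves cannot tilt the tool, so I'll push with the outside of the open leading finger. With the finger axis along the rail it sits 57 mm ahead of the tool axis, while the body stays outside the cabinet.

```bash
python3 -m crank '[[[-0.8,0,0,0],[-1,0,0,0],[-1,0,0,0],[-1,0,0,0],[-1,0,0,0],[-0.8,0,0,0],[-0.2,0,0,0],[0,0,0,0]]]'
python3 -c "
from h import *
s=ctrl.read_state(); print(np.round(s['qpos'],2)); go(563,-228,18,87.1)"
```

```text
clock: 18.95
eef_pos: [563.0, -229.2, 138.7]
tool_rot: [-3.138, 0.001, 1.517]
force: [-0.2, 0.7, 0.0]
width: 85.5
gripper_force: 0.0
[ 0.65  0.73 -0.51  1.71  0.46  0.83 -0.13]
pos [ 563.  -229.2  138.7] tooly -3.1 rot [-3.138e+00  1.000e-03  1.517e+00] units [0.05 0.01 4.83] turn units 19.59
```

```bash
python3 -m crank '[[[0,0,0,1],[0,0,0,1],[0,0,0,1],[0,0,0,1],[0,0,0,1],[0,0,0,1],[0,0,0,1],[0,0,0,1],[0,0,0,1],[0,0,0,1]]]'; python3 -m crank '[[[0,0,0,1],[0,0,0,1],[0,0,0,1],[0,0,0,1],[0,0,0,1],[0,0,0,1],[0,0,0,1],[0,0,0,1],[0,0,0,1],[0,0,0,0.6],[0,0,0,0]]]'
python3 -c "
from h import *
s=ctrl.read_state(); print(np.round(s['qpos'],2)); go(563,-228,18,87.1)"
```

```text
clock: 19.78
eef_pos: [564.2, -224.2, 139.3]
tool_rot: [-3.139, 0.001, 0.719]
force: [0.5, -0.1, -0.2]
width: 85.3
gripper_force: 0.0
clock: 20.7
eef_pos: [564.2, -224.3, 139.2]
tool_rot: [-3.141, 0.003, -0.046]
force: [-0.5, 0.6, 1.1]
width: 85.2
gripper_force: 0.0
[ 0.38  0.68 -0.08  1.72  0.07  0.74 -1.35]
pos [ 564.2 -224.3  139.2] tooly -92.6 rot [-3.141e+00  3.000e-03 -4.600e-02] units [-0.03  0.15  4.85] turn units 0.06
```

```bash
python3 -m crank '[[[0,0.15,0.8,0],[0,0,0.9,0],[0,0,0.9,0],[0,0,0.8,0],[0,0,0.5,0],[0,0,0.3,0],[0,0,0.2,0],[0,0,0.2,0],[0,0,0.1,0],[0,0,0,0],[0,0,0,0]]]'
python3 - <<'E'
from h import *
d=cam("scene"); c=d["img"][120:280,230:430]; cv2.imwrite("pics/s7.png",cv2.cvtColor(cv2.resize(c,None,fx=3.5,fy=3.5,interpolation=cv2.INTER_CUBIC),cv2.COLOR_RGB2BGR))
go(563,-228,18,87.1)
E
```

```text
clock: 21.62
eef_pos: [563.8, -231.3, 22.5]
tool_rot: [3.14, 0.001, -0.048]
force: [-0.6, 0.7, -0.4]
width: 85.3
gripper_force: 0.0
pos [ 563.8 -231.3   22.6] tooly -92.7 rot [ 3.14e+00  1.00e-03 -4.80e-02] units [-0.04 -0.13  0.18] turn units 0.03
```

View pics/s7.png

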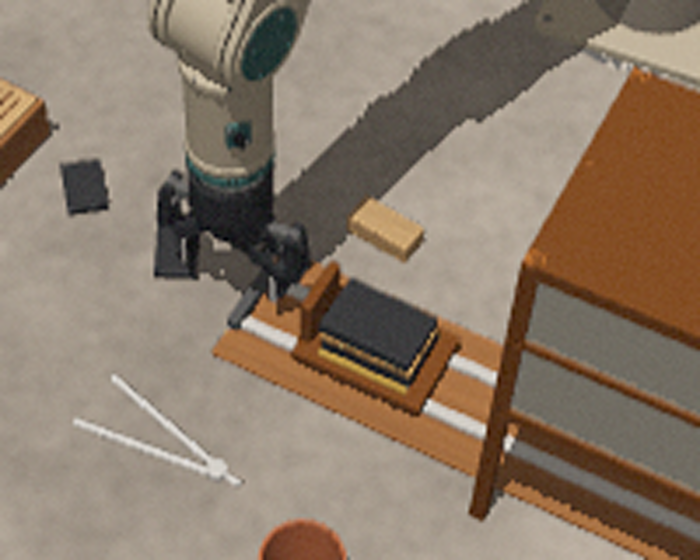

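The open leading finger stands just behind the push board (crop (300,290)), and the rear bar is below it. The wrist housing higher up (crop (270,45)) may be wider than the body. I'll check its geometry numerically against the calibration.

Run:
```python
from h import *
d=cam("scene")
f=lambda p:(lambda rc:(round((rc[1]-230)*3.5),round((rc[0]-120)*3.5)))(proj(d,p,"scene"))
for z in (22,35,95,130,170,210,250,300): print(z,"axis",f((563.8,-231,z)),"+y40",f((566,-191,z)),"+y57",f((567,-174,z)),"-y57",f((561,-288,z)))
print("arm-azim -22 dir at 250, side pts", f((563+23,-231+56,250)),f((563+23,-231+56,210)))
print(np.round(ctrl.read_state()["qpos"],2))
```

```text
22 axis (234, 283) +y40 (271, 300) +y57 (287, 308) -y57 (182, 260)
35 axis (234, 275) +y40 (271, 292) +y57 (287, 300) -y57 (181, 252)
95 axis (232, 236) +y40 (271, 254) +y57 (287, 261) -y57 (178, 213)
130 axis (231, 212) +y40 (271, 230) +y57 (288, 237) -y57 (176, 188)
170 axis (230, 184) +y40 (271, 201) +y57 (288, 209) -y57 (174, 160)
210 axis (229, 154) +y40 (271, 172) +y57 (288, 179) -y57 (172, 129)
250 axis (228, 122) +y40 (271, 140) +y57 (289, 148) -y57 (169, 98)
300 axis (227, 81) +y40 (271, 99) +y57 (289, 107) -y57 (166, 56)
arm-azim -22 dir at 250, side pts (278, 164) (278, 195)
[ 0.38  0.85 -0.06  1.77  0.09  0.52 -1.36]
```

The wrist link up to z≈300 is only about 43 mm in radius. The wide housing sits above that, so pushing near the top of the board lifts the housing above most of the cabinet. I'll raise the tool and push slowly in stages.

```bash
python3 -m crank '[[[0,0,-0.7,0],[0,0,-0.7,0],[0,0,0,0],[0,-0.2,0,0],[0,-0.3,0,0],[0,-0.3,0,0],[0,-0.1,0,0],[0,-0.1,0,0]]]'; python3 -m crank '[[[0,-0.1,0,0],[0,-0.2,0,0],[0,-0.3,0,0],[0,-0.4,0,0],[0,-0.4,0,0],[0,-0.4,0,0],[0,-0.4,0,0],[0,-0.4,0,0],[0,-0.3,0,0],[0,-0.2,0,0],[0,-0.1,0,0],[0,0,0,0]]]'
python3 - <<'E'
from h import *
go(570,-20,57,87.1)
d=cam("scene")
for t,z in (("push_face",55),("bed",46)):
  for r in ctrl.place_of("scene",t)[:1]: print(t,r["position"],r["confidence"],atz(d,r["position"],z,"scene"))
E
```

```text
clock: 22.38
eef_pos: [564.4, -204.6, 56.2]
tool_rot: [3.141, 0.003, -0.046]
force: [-0.0, -0.2, 0.4]
width: 85.6
gripper_force: 0.0
clock: 23.38
eef_pos: [568.5, -125.2, 56.9]
tool_rot: [3.141, 0.002, -0.047]
force: [0.3, 0.6, -0.7]
width: 85.7
gripper_force: 0.0
pos [ 568.5 -125.2   56.9] tooly -92.7 rot [ 3.141e+00  2.000e-03 -4.700e-02] units [-0.14 -4.21 -0.01] turn units 0.05
push_face [214.8, 341.3] 0.72 [571.50615715 -69.70628629  55.        ]
bed [224.7, 362.1] 0.9 [571.57104219   1.7023873   46.        ]
```

```bash
python3 -m crank '[[[0,-0.2,0,0],[0,-0.3,0,0],[0,-0.4,0,0],[0,-0.5,0,0],[0,-0.5,0,0],[0,-0.5,0,0],[0,-0.5,0,0],[0,-0.4,0,0],[0,-0.3,0,0],[0,-0.2,0,0],[0,-0.1,0,0],[0,0,0,0]]]'
python3 - <<'E'
from h import *
go(570,10,57,87.1)
d=cam("scene")
for t,z in (("push_face",55),("bed",46),("stone",52)):
  for r in ctrl.place_of("scene",t)[:1]: print(t,r["position"],r["confidence"],atz(d,r["position"],z,"scene"))
c=d["img"][60:260,250:450]; cv2.imwrite("pics/s8.png",cv2.cvtColor(cv2.resize(c,None,fx=3,fy=3,interpolation=cv2.INTER_CUBIC),cv2.COLOR_RGB2BGR))
E
```

```text
clock: 24.53
eef_pos: [573.0, -28.1, 56.7]
tool_rot: [3.141, 0.003, -0.047]
force: [0.3, 0.4, 0.8]
width: 85.3
gripper_force: 0.0
pos [573.  -28.1  56.7] tooly -92.7 rot [ 3.141e+00  3.000e-03 -4.700e-02] units [-0.19 -1.52 -0.01] turn units 0.04
push_face [228.7, 368.5] 0.61 [582.36140121  26.34146456  55.        ]
bed [236.9, 386.4] 0.82 [580.37963897  85.49842292  46.        ]
stone [191.4, 280.5] 0.73 [ 571.60528978 -286.0206244    52.        ]
```

View pics/s8.png

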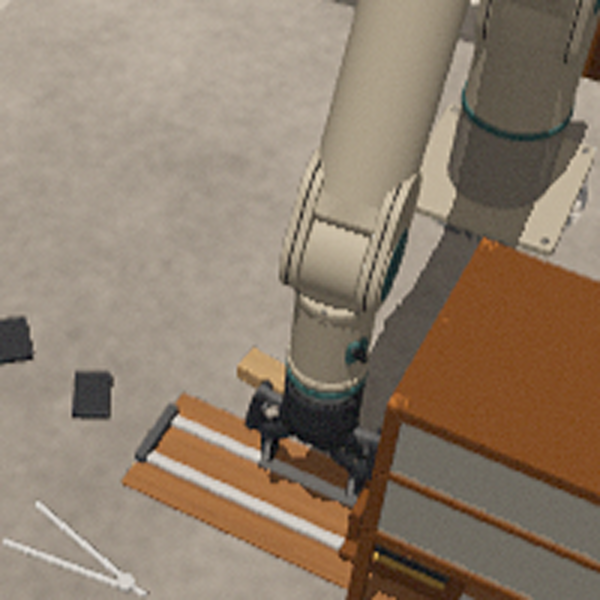

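The arm is still clear of the cabinet. The housing bottom is at crop row ≈305 and its widest part is near (408,240). The carriage is partly under the cabinet at (365,540).

Run:
```python
from h import *
d=cam("scene")
f=lambda p:(lambda rc:(round((rc[1]-250)*3),round((rc[0]-60)*3)))(proj(d,p,"scene"))
for z in (170,300,330,350,370,400,430): print(z,[f((573+.05*o,-28+o,z)) for o in (0,45,60,75,90)])
print("cab top near corners",f((577+105,61-5,370)),f((577-105,61+5,370)))
```

```text
170 [(320, 415), (362, 433), (376, 439), (390, 445), (405, 451)]
300 [(332, 329), (378, 348), (394, 354), (409, 361), (425, 367)]
330 [(335, 307), (382, 326), (398, 333), (414, 339), (430, 346)]
350 [(337, 292), (385, 312), (401, 318), (417, 324), (434, 331)]
370 [(339, 277), (388, 296), (404, 303), (421, 309), (437, 316)]
400 [(343, 253), (392, 272), (409, 279), (426, 285), (443, 292)]
430 [(347, 228), (397, 247), (414, 254), (431, 261), (449, 267)]
cab top near corners (387, 403) (481, 235)
```

```bash
python3 -m crank '[[[0,0,0.16,0],[0,-0.1,0,0],[0,-0.2,0,0],[0,-0.2,0,0],[0,-0.2,0,0],[0,-0.1,0,0],[0,-0.1,0,0],[0,0,0,0],[0,0,0,0]]]'; python3 -m crank '[[[0,-0.1,0,0],[0,-0.1,0,0],[0,0,0,0]]]'
python3 - <<'E'
from h import *
s=ctrl.read_state(); go(574,10,53,87.1); print(np.round(s["tau"],1),np.round(s["force"],1))
E
```

```text
clock: 25.53
eef_pos: [574.3, -5.7, 52.8]
tool_rot: [3.141, 0.002, -0.047]
force: [0.3, -0.7, 0.0]
width: 85.6
gripper_force: 0.0
clock: 25.78
eef_pos: [574.3, -1.4, 52.5]
tool_rot: [3.14, 0.002, -0.048]
force: [-0.3, -1.6, -1.8]
width: 85.4
gripper_force: 0.5
pos [574.3  -1.4  52.5] tooly -92.7 rot [ 3.14e+00  2.00e-03 -4.80e-02] units [-0.03 -0.45 -0.02] turn units 0.03
[ -0.2 -56.8   0.2 -11.5  -0.2   0.1   0. ] [-0.3 -1.6 -1.8]
```

```bash
for i in 1; do python3 -m crank '[[[0,-0.1,0,0],[0,-0.1,0,0],[0,0,0,0]]]'; done; python3 -m crank '[[[0,-0.1,0,0],[0,0,0,0]]]'; python3 -m crank '[[[0,-0.08,0,0],[0,0,0,0]]]'
```

```text
clock: 26.03
eef_pos: [574.5, 4.3, 52.4]
tool_rot: [3.141, 0.003, -0.047]
force: [0.1, -1.6, -4.3]
width: 85.3
gripper_force: 0.1
clock: 26.2
eef_pos: [574.5, 6.4, 52.4]
tool_rot: [3.141, 0.003, -0.047]
force: [0.5, -1.3, -4.9]
width: 85.8
gripper_force: 0.9
clock: 26.37
eef_pos: [574.6, 7.1, 52.5]
tool_rot: [3.139, 0.003, -0.048]
force: [-0.1, -4.4, -4.4]
width: 85.3
gripper_force: 2.8
```

```bash
python3 -m crank '[[[0,-0.06,0,0],[0,0,0,0]]]'; python3 -m crank '[[[0,-0.06,0,0],[0,0,0,0]]]'
```

```text
clock: 26.53
eef_pos: [574.5, 7.4, 52.6]
tool_rot: [3.138, 0.003, -0.049]
force: [0.3, -6.3, -4.4]
width: 85.1
gripper_force: 3.6
clock: 26.7
eef_pos: [574.6, 8.5, 52.6]
tool_rot: [3.138, 0.003, -0.05]
force: [0.9, -6.5, -4.2]
width: 85.5
gripper_force: 2.9
```

Run:
```python
from h import *
s=ctrl.read_state(); print(np.round(s["tau"],1),np.round(s["force"],1),np.round(s["eef_pos"],1))
d=cam("scene")
for t,z in (("push_face",55),("bed",46)):
  for r in ctrl.place_of("scene",t)[:1]: print(t,r["position"],r["confidence"],atz(d,r["position"],z,"scene"))
```

```text
[ -4.  -57.5  -3.5 -12.3  -1.1  -0.2  -0. ] [ 0.9 -6.5 -4.2] [574.6   8.5  52.6]
push_face [231.3, 380.0] 0.77 [575.74774831  61.63000469  55.        ]
bed [242.2, 402.7] 0.62 [576.4761376  136.76792634  46.        ]
```

Force is about 6.5 N along the rail, as expected at the first post, and joint torque matches that alone, so there's no cabinet contact. I keep going in small steps.

```bash
python3 -m crank '[[[0,-0.05,0,0],[0,0,0,0]]]'; python3 -m crank '[[[0,-0.05,0,0],[0,0,0,0]]]'
```

```text
clock: 27.02
eef_pos: [574.7, 10.3, 52.6]
tool_rot: [3.138, 0.003, -0.049]
force: [0.7, -5.4, -5.1]
width: 85.1
gripper_force: 2.3
clock: 27.18
eef_pos: [574.8, 12.8, 52.5]
tool_rot: [3.14, 0.003, -0.049]
force: [0.1, -3.5, -6.1]
width: 85.4
gripper_force: 1.0
```

```bash
python3 -m crank '[[[0,-0.04,0,0],[0,0,0,0]]]'; python3 -c "
from h import *
s=ctrl.read_state(); print(np.round(s['tau'],1))"
```

```text
clock: 27.35
eef_pos: [574.9, 15.5, 52.4]
tool_rot: [3.141, 0.003, -0.047]
force: [0.4, -0.6, -7.0]
width: 85.2
gripper_force: 0.0
[ -0.3 -59.1   0.1 -12.4  -0.3   0.    0. ]
```

```bash
python3 -m crank '[[[0,0.1,0.05,0],[0,0.3,0,0],[0,0.6,0,0],[0,0.8,0,0],[0,0.8,0,0],[0,0.8,0,0],[0,0.8,0,0],[0,0.8,0,0],[0,0.8,0,0],[0,0.4,0,0],[0,0,0,0],[0,0,0,0]]]'
python3 - <<'E'
from h import *
for n in ("scene","top"):
  d=cam(n); 
  for t,z in (("push_face",55),("bed",46)):
    for r in ctrl.place_of(n,t)[:1]: print(n,t,r["position"],round(r["confidence"],2),atz(d,r["position"],z,n))
  print([np.round(proj(d,p,n),1) for p in ((578.5,76.5,55),(567+11,76.5,80))])
E
```

```text
clock: 28.35
eef_pos: [568.0, -139.9, 51.9]
tool_rot: [3.141, 0.002, -0.049]
force: [-0.4, 0.8, -0.7]
width: 85.5
gripper_force: 0.0
scene push_face [234.4, 382.7] 0.94 [582.62125031  72.99420646  55.        ]
scene bed [245.3, 404.8] 0.55 [584.05664327 146.0463075   46.        ]
[array([233.8, 384.2]), array([229.3, 385.4])]
top push_face [198.4, 232.7] 0.7 [578.66644437  67.35341003  55.        ]
[array([198.4, 229.2]), array([197.8, 227.5])]
```

Image estimates (face y 67–73, expected 76.5) can't settle whether it clicked, so I'll feel for it gently with the finger.

```bash
python3 -m crank '[[[0,-0.4,0,0],[0,-0.8,0,0],[0,-0.8,0,0],[0,-0.8,0,0],[0,-0.8,0,0],[0,-0.8,0,0],[0,-0.6,0,0],[0,-0.4,0,0],[0,-0.2,0,0],[0,0,0,0],[0,0,0,0]]]'
python3 -c "
from h import *
go(574.8,15.5,52.4,87.1)"
```

```text
clock: 29.57
eef_pos: [574.4, -1.0, 51.4]
tool_rot: [3.14, 0.002, -0.048]
force: [0.0, -0.3, 0.3]
width: 85.4
gripper_force: 0.0
pos [574.4  -1.   51.4] tooly -92.8 rot [ 3.14e+00  2.00e-03 -4.80e-02] units [-0.02 -0.66 -0.04] turn units 0.03
```

```bash
python3 -m crank '[[[0,-0.2,0,0],[0,-0.2,0,0],[0,-0.12,0,0],[0,0,0,0]]]'; python3 -m crank '[[[0,-0.08,0,0],[0,0,0,0],[0,0,0,0]]]'; python3 -m crank '[[[0,-0.05,0,0],[0,0,0,0],[0,0,0,0]]]'
```

```text
clock: 29.9
eef_pos: [575.1, 13.5, 51.4]
tool_rot: [3.141, 0.002, -0.047]
force: [-1.1, 0.3, -0.0]
width: 86.0
gripper_force: 0.0
clock: 30.15
eef_pos: [575.2, 14.5, 51.4]
tool_rot: [3.141, 0.002, -0.048]
force: [-0.6, -0.7, 0.3]
width: 85.4
gripper_force: 0.0
clock: 30.4
eef_pos: [575.2, 15.6, 51.4]
tool_rot: [3.14, 0.002, -0.048]
force: [-0.7, -0.5, 0.2]
width: 85.1
gripper_force: 0.0
```

```bash
for k in 1; do python3 -m crank '[[[0,-0.05,0,0],[0,0,0,0],[0,0,0,0]]]'; python3 -m crank '[[[0,-0.05,0,0],[0,0,0,0],[0,0,0,0]]]'; python3 -c "
from h import *
s=ctrl.read_state(); print(np.round(s['tau'],1))"; done
```

```text
clock: 30.65
eef_pos: [575.2, 15.6, 51.4]
tool_rot: [3.139, 0.002, -0.05]
force: [0.6, -0.4, 0.4]
width: 85.6
gripper_force: 0.0
clock: 30.9
eef_pos: [575.2, 15.5, 51.4]
tool_rot: [3.138, 0.002, -0.052]
force: [0.2, 0.7, 0.1]
width: 85.4
gripper_force: 0.0
[-10.3 -54.5  -6.2 -12.1  -0.1   0.   -0. ]
```

The arm body lightly touches the cabinet at y=15.6 while the finger feels nothing, so the carriage has gone beyond the finger. I back off at once and measure the carriage with the wrist camera.

```bash
python3 -m crank '[[[0,0.2,0,0],[0,0.5,0,0],[0,0.8,0,0],[0,0.8,-0.2,0],[0,0.8,-0.8,0],[0,0.5,-1,0],[0,0,-1,0],[0,0,-0.8,0],[0,0,0,0],[0,0,0,0],[0,0,0,0]]]'
python3 - <<'E'
from h import *
d=cam("wrist"); cv2.imwrite("pics/w9.png",cv2.cvtColor(d["img"],cv2.COLOR_RGB2BGR)); np.savez("w9.npz",E=d["extrinsics"],K=d["intrinsics"])
print(np.round(np.array(d["extrinsics"])[:3,3]))
for t,z in (("push_face",55),("bed",46),("cabinet_edge",170),("first_station",0),("rail",0)):
    for r in ctrl.place_of("wrist",t)[:2]: print(t,r["position"],round(r["confidence"],2),atz(d,r["position"],z,"wrist"))
for t in ("push_face","stone"):
  for r in ctrl.trace("wrist",t)[:3]:
    m=r["mask"]; rr,cc=np.nonzero(m); print(t,round(r["confidence"],2),m.sum(),rr.min(),rr.max(),cc.min(),cc.max())
for q in (.226,.233,.240): 
    o=np.array([574.5,1.5]);u=np.array([.05,1]);b=o+u*(-97+q*1000)
    print(q,[np.round(proj(d,(*(b-u*k+np.array([1,-.05])*s),z),"wrist"),1) for k,s,z in ((68,0,55),(68,-30,80),(68,30,80),(56,-30,80),(56,30,80))])
E
```

```text
clock: 31.82
eef_pos: [571.0, -70.1, 146.0]
tool_rot: [-3.142, 0.003, -0.045]
force: [-0.5, 0.1, -0.2]
width: 85.6
gripper_force: 0.0
[637. -74. 288.]
push_face [194.8, 148.6] 0.68 [579.59634575  72.87466588  55.        ]
cabinet_edge [252.4, 74.5] 0.87 [578.05895983  59.48368351 170.        ]
cabinet_edge [197.4, 147.2] 0.28 [606.67211582   1.38827099 170.        ]
first_station [234.1, 131.5] 0.89 [520.89257908 142.3875714    0.        ]
rail [178.5, 241.4] 0.77 [5.77655411e+02 4.46520933e-01 0.00000000e+00]
push_face 0.98 4992 140 237 64 170
stone 0.97 954 191 242 569 598
stone 0.81 1626 169 231 503 541
stone 0.75 3907 162 230 57 125
0.226 [array([196.6, 158.9]), array([240.5, 150.7]), array([167.4, 140.2]), array([239.7, 138.7]), array([167.8, 127.9])]
0.233 [array([196.5, 152.1]), array([240. , 143.6]), array([167.7, 132.9]), array([239.2, 132. ]), array([168.1, 121. ])]
0.24 [array([196.5, 145.5]), array([239.5, 136.8]), array([167.9, 125.9]), array([238.7, 125.5]), array([168.3, 114.3])]
```

Run:
```python
from h import *
z_=np.load("w9.npz"); d={"extrinsics":z_["E"],"intrinsics":z_["K"]}
im=cv2.imread("pics/w9.png").astype(int)
for r in (190,204,215): print(r,[(c,*im[r-2:r+3,c].mean(0).astype(int)) for c in range(50,190,2)] if r==204 else "")
g=cv2.GaussianBlur(cv2.imread("pics/w9.png",0),(0,0),.7).astype(float)
def P(b,u,k,s,z): return np.array(proj(d,(*(b-u*k+np.array([1,-.05])*s),z),"wrist"))
res=[]
for q in np.arange(.222,.2481,.001):
    o=np.array([574.5,0.3]);u=np.array([.05,1]);b=o+u*(-97+q*1000); row=[]
    for k,z in ((68,80),(56,80),(68,24),(45,67)):
        v=[]
        for s in np.linspace(-24,24,17):
            p=P(b,u,k,s,z); a=P(b,u,k+3,s,z)-p; a/=np.linalg.norm(a); 
            f=lambda x: cv2.getRectSubPix(g.astype(np.float32),(1,1),(float(x[1]),float(x[0])))[0,0]
            v.append(f(p+a*1.2)-f(p-a*1.2))
        row.append(np.median(v))
    print(round(q,3),np.round(row,1))
```

```text
190 
204 [(50, np.int64(25), np.int64(43), np.int64(67)), (52, np.int64(25), np.int64(43), np.int64(67)), (54, np.int64(26), np.int64(43), np.int64(66)), (56, np.int64(25), np.int64(43), np.int64(67)), (58, np.int64(25), np.int64(44), np.int64(68)), (60, np.int64(25), np.int64(44), np.int64(68)), (62, np.int64(27), np.int64(44), np.int64(65)), (64, np.int64(42), np.int64(41), np.int64(40)), (66, np.int64(42), np.int64(41), np.int64(39)), (68, np.int64(42), np.int64(41), np.int64(39)), (70, np.int64(42), np.int64(41), np.int64(39)), (72, np.int64(42), np.int64(42), np.int64(39)), (74, np.int64(42), np.int64(42), np.int64(39)), (76, np.int64(42), np.int64(43), np.int64(40)), (78, np.int64(41), np.int64(42), np.int64(39)), (80, np.int64(42), np.int64(42), np.int64(40)), (82, np.int64(42), np.int64(42), np.int64(39)), (84, np.int64(42), np.int64(42), np.int64(39)), (86, np.int64(42), np.int64(42), np.int64(39)), (88, np.int64(42), np.int64(42), np.int64(40)), (90, np.int64(42), np.int64(42), np.int64(39)), (92, np.int64(42), np.int64(42), np.int64(40)), (94, np.int64(42), np.int64(42), n
[... 2382 characters left out ...]
0.  42.6 -0.3]
0.224 [ 0.   0.  28.9 -1.3]
0.225 [ 0.  -0.2  7.4 -2.6]
0.226 [ 0.  -1.2  1.  -3.3]
0.227 [ 0.  -2.5  0.2 -3.2]
0.228 [ 0.  -3.4  0.  -2.4]
0.229 [ 0.  -3.2  0.2 -1.7]
0.23 [ 0.  -2.4  0.1 -1.1]
0.231 [ 0.  -1.5  0.3 -0.4]
0.232 [ 0.  -0.8  1.4  0. ]
0.233 [ 0.  -0.1  5.5  0.2]
0.234 [ 0.   0.1 14.   0.1]
0.235 [ 0.   0.3 20.4  1.8]
0.236 [ 0.   0.9 19.   6. ]
0.237 [-0.2  4.2 10.2 10.8]
0.238 [-1.2  9.7  3.2 11.6]
0.239 [-2.5 11.9 -0.2  7. ]
0.24 [-3.4  7.9 -1.   1.7]
0.241 [-3.2  2.2 -0.2 -0.5]
0.242 [-2.4 -0.6  1.1 -0.3]
0.243 [-1.5 -0.4  1.9  0. ]
0.244 [-0.8 -0.2  1.3  0. ]
0.245 [-0.1 -0.   0.5 -0. ]
0.246 [0.1 0.  0.  0. ]
0.247 [0.3 0.  0.  0. ]
0.248 [0.9 0.  0.  0.1]
```

The board's two top edges (0.240 and 0.239) and the stone's rear edge (0.238) all match travel ≈ 0.239 m. The first post's crest would be at 0.233, so the carriage has clicked in. The stack is in place and the robot is clear.

```bash
python3 -c "
from h import *
print(ctrl.finish_job())"
```

```text
the job is handed in; nothing more can be done
None
```

The job is handed in: cork and stone are stacked square on the carriage, and the wrist camera puts the carriage at about 0.239 m, in the first station, with the robot clear (the verdict wasn't returned).

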